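# Set out the board for a spark plug job

## Task

Set out the green board for a spark plug job, taking its yellow edge as the front: put the oak block flat on the front ring between the yellow tin and the red box, and lay the old spark plug on the middle of the block; lay the roll of black tape flat on the ring directly behind the tin, and stand the grease can upright on the ring directly behind the red box. Centre each thing on its ring, and leave the tin, the red box, the brush and the pliers where they are.

Things in the scene. Friction and masses are not known exactly. Their poses are not given: they have to be found in the camera images.
- board: Fixed flat green board, 200 (x) by 320 (y) by 6 mm thick; a yellow stripe marks its front edge, nearest the robot. Origin: centre of its underside; x from front to back, y to the left. Six painted white rings (84 mm over), centres at x = -48 (front row) and +48 mm (back row), y = +110, 0, -110 mm. The tin and the red box stand on the two end rings of the front row, either way round; the rest are empty.
- paste_tin: Short round yellow and blue tin with a grey lid, 70 mm diameter, 64 mm high, loose, standing on one end ring of the board's front row. Origin: centre of its underside. z up.
- plug_box: Small red and white cardboard box, 58 mm front to back (x), 95 mm wide (y), 37 mm high, loose, standing on the other end ring of the board's front row, square to the board. Origin: centre of its underside.
- oak_block: Plain oak off-cut lying on its large face on the bench, 62 mm (x) by 88 mm (y), 40 mm high, about 0.16 kg. Origin: centre of its underside. z up. Grasp across its 62 mm width.
- spark_plug: Old spark plug lying on its side, 80 mm long (y), 24 mm wide (x), 21 mm high, about 50 g; white insulator towards +y, grey-brown thread towards -y. The hexagon to grasp, across x, is the widest part, 24 mm over, from y = -10 to 0 mm. Origin: middle of the length and width, at the underside. z up.
- black_tape: Roll of black electrical tape lying flat, 68 mm outside diameter, 19 mm high; grasp it over the outside (its hole counts as solid). Origin: centre of its underside. z up.
- grease_can: Black and white grease tin with a grey lid, standing upright, 67 mm diameter, 78 mm high, about 0.3 kg. Origin: centre of its underside. z up.
- parts_brush: Brush with a red handle lying loose at the back right of the bench, 43 mm (x) by 194 mm (y), 14 mm high; not needed. Origin: centre of its underside.
- pliers: Pliers with red handles lying loose at the back left of the bench, 50 mm (x) by 172 mm (y), 12 mm high; not needed. Origin: centre of its underside.
Things that resemble listed ones, but are neither listed nor needed, are in the scene too. Leave any purple look-alike of the paste_tin alone. Of the things that look like the black_tape, the smaller one is meant.

How it is judged (in metres and radians):
At the end, for the whole second after the job is handed in: Block flat on the front middle ring, tape flat behind the tin, grease can upright behind the red box, each within 13 mm of its ring's centre along and across the board, tilt under 0.1 rad; plug on the block within 15 mm of its middle; tin and box still on their rings (13 mm); all at rest (((x of paste_tin in the frame of board between -0.061 and -0.035 m and y of paste_tin in the frame of board between 0.097 and 0.123 m and x of plug_box in the frame of board between -0.061 and -0.035 m and y of plug_box in the frame of board between -0.123 and -0.097 m and x of black_tape in the frame of board between 0.035 and 0.061 m and y of black_tape in the frame of board between 0.097 and 0.123 m and x of grease_can in the frame of board between 0.035 and 0.061 m and y of grease_can in the frame of board between -0.123 and -0.097 m) or (x of paste_tin in the frame of board between -0.061 and -0.035 m and y of paste_tin in the frame of board between -0.123 and -0.097 m and x of plug_box in the frame of board between -0.061 and -0.035 m and y of plug_box in the frame of board between 0.097 and 0.123 m and x of black_tape in the frame of board between 0.035 and 0.061 m and y of black_tape in the frame of board between -0.123 and -0.097 m and x of grease_can in the frame of board between 0.035 and 0.061 m and y of grease_can in the frame of board between 0.097 and 0.123 m)) and x of oak_block in the frame of board between -0.061 and -0.035 m and y of oak_block in the frame of board between -0.013 and 0.013 m and z of black_tape in the frame of board between 0.002 and 0.01 m and angle between each of black_tape, grease_can, oak_block's own z axis and vertical below 0.1 rad and z of grease_can in the frame of board between 0.002 and 0.01 m and z of oak_block in the frame of board between 0.002 and 0.01 m and z of spark_plug in the frame of oak_block between 0.032 and 0.048 m and horizontal distance between spark_plug and oak_block below 0.015 m and contact force between spark_plug and oak_block above 0.05 N and linear speed of each of black_tape, grease_can, oak_block, spark_plug below 0.02 m/s and angular speed of each of black_tape, grease_can, oak_block, spark_plug below 0.3 rad/s); the robot touches nothing.
It fails at once if paste tin shifted by more than 12 mm (distance of paste_tin from where it was at the start of the episode above 0.012 m).
It fails at once if plug box shifted by more than 12 mm (distance of plug_box from where it was at the start of the episode above 0.012 m).
It fails at once if parts brush shifted by more than 25 mm (distance of parts_brush from where it was at the start of the episode above 0.025 m).
It fails at once if pliers shifted by more than 25 mm (distance of pliers from where it was at the start of the episode above 0.025 m).
It also fails if it takes over 115 s, if anything falls off the work surface, if the arm or the gripper's body presses on something with over 40 N, if the wrist force passes 120 N, or if a joint passes its speed limit or range.

## Robot

A 6-joint arm with a two-finger parallel gripper is mounted at the origin on a cart in front of the work surface, level with it; the furniture and walls round the work are solid. World frame = base frame: x ahead of the robot, y to its left, z up, the work surface at z = 0. Lengths are in m, angles in degrees, forces in N, time in s.
With the tool pointing down it reaches from about 0.375 to 0.9 m from the base axis. Payload 3.1 kg.
Tool frame: the origin (TCP) lies at the very end of the fingers, on their centre line; the grasp point (between the pads) lies 19 mm behind it; z points along the fingers, y is the line along which they close (so a half turn about z gives the same grasp; the last joint's range is limited). The gripper opens to 87 mm and grips with 3 to 60 N. Pads are 19 mm wide; open, the fingers measure 117 mm over their backs; the gripper's body (75 mm by 190 mm) begins 51 mm behind the grasp point.
Start: joints at [56.751, 30.224, 82.088, -0, 67.689, -10.227], TCP at [0.244, 0.575, 0.223] pointing down, gripper open.
Joint ranges: [-176.69, 176.69], [-43.24, 126.21], [12.49, 139.97], [-82, 262], [0, 151.66], [-163.58, 163.58]. Speed limits (degrees/s): [159.86, 159.86, 180, 180, 180, 180].

## Interface

Orientations are given as a 3x3 rotation matrix whose columns are the frame's x, y, z axes.
In Python, from rig import bot gives the robot as it stands.
- The arm moves only by the tool move_arm, never from a script. Its argument "increments" is a list of rows, each an object with "xyz": the shift along the tool's x, y, z in mm, a list of three; "roll": the turn about the tool's z in rad; "grip": the opening in per cent of the stroke, from 0 (shut) to 100 (fully open). A call has 1 to 5 rows; each row shifts and turns the commanded pose from where the row before left it, along the tool's axes as they then stand; what a row does not reach is not made up. A row lasts 1/12 s, in which the tool goes at most 41.7 mm and 7.16 degrees, less where a joint would pass 70% of its speed; a pose out of reach is approached as far as the arm can. A call is refused whole if a number of a shift passes 41.7 or a number of a turn 0.125, either way. A call with a gripper value outside its range is refused whole. The fingers move at their own pace and stop on an object; the grip force is fixed at half the most. Time passes only in rows, so rows that do not move let the fingers close. It gives the time, the measured TCP pose, the force, the opening and the grip force at its end, in the units of the state.
- bot.read_state(): the state, without advancing time (a new reading comes with each control period).
- bot.capture(name): name is "scene" or "top" or "wrist"; returns (picture, depth): 384x512x3 uint8, red, green, blue; 384x512 float32, m along the optical axis (not along the pixel's ray), 0 where there is no reading.
- bot.camera_model(name): a dict with "intrinsics" (3x3 intrinsics, pixels), "rvec" (rotation vector, rad) and "tvec" (3), from world to camera coordinates, as OpenCV has them; the wrist camera has in their place "tool_from_camera" (4x4, takes a point from camera to tool coordinates, whose origin is the TCP and whose axes are the flange's). Camera axes: x right, y down, z forward; pixel columns grow to the right and rows downward; lengths in m; the calibration is good to about 2 mm. A picture is of the moment at which its call begins: read the wrist's pose just before it. camera_model takes no time and is no camera call.
- bot.hand_in(): hands the job in; it is judged then, once.
Trained networks look in the newest picture that a camera, given by its name, has taken for a name from the list of things; names that differ only in an ending like _2 or _b are one class to them, and where a whole thing is asked for, a point or a joint stands for the part that bears it (a point fixed in the world has none). Each returns a list of dicts, best first, with "conf" (0 to 1); they miss things now and then, are a little off and sometimes report something else, mostly with a low value. They report only what shows in the picture. A call takes as long as a camera call. They do not tell look-alikes from the thing itself.
- bot.spot_in(label, camera): "at" ([x, y, z] in m, in the coordinates of the camera as it stood for that picture, good to about 4 mm: the middle of the surface that is visible of it).
- bot.trace(label, camera): "mask" (384x512 bool, what is visible of it).
The state is a dict: "time_s": time; "joint_positions": joint angles; "qvel": joint speeds; "tau": joint torques, N m; "position": TCP position; "tcp_rot": TCP orientation; "force": force on the tool from outside, world axes, zero at the start; "moment": the same for the moment, N m; "opening": opening from 0.0 (shut) to 1.0 (fully open); "grasp_force": force on a finger pad.
Only numpy, scipy, OpenCV 4.12 (cv2) and the standard library are available. Lean on these libraries where they do the work, as an engineer would, in place of code of your own. Each camera call takes 0.05 s, during which the arm holds its last target. There are 200 camera calls.

## Working session

There is one attempt and no reset: what is moved stays moved. The work goes in short steps, Python scripts to look and compute and a tool call to move; the robot and the scene stay as the last step left them, time stands still between calls to the robot, and variables do not carry over. Pictures are saved under pics/ and viewed, at most 14 in all, crops included, and the job is handed in when it is done.

Besides the shell and the picture viewer there is one more tool, called after "Request:" as a command line: name --argument value ..., lists and objects as JSON in quotes. move_arm: Moves the arm, as the interface text tells. Its arguments: {"type":"object","properties":{"increments":{"type":"array"}},"required":["increments"]}

```bash
ls; mkdir -p pics
cat > h.py <<'E'
import numpy as np, cv2
from rig import bot
def cw(name):
    m=bot.camera_model(name); K=np.array(m["intrinsics"]); 
    if name=="wrist":
        s=bot.read_state(); T=np.eye(4); T[:3,:3]=s["tcp_rot"]; T[:3,3]=s["position"]
        return K, T@np.array(m["tool_from_camera"])
    R=cv2.Rodrigues(np.array(m["rvec"],float))[0]; T=np.eye(4); T[:3,:3]=R; T[:3,3]=np.ravel(m["tvec"])
    return K, np.linalg.inv(T)
def cloud(name):
    K,T=cw(name); im,d=bot.capture(name)
    v,u=np.mgrid[:384,:512]; P=np.stack([(u-K[0,2])/K[0,0]*d,(v-K[1,2])/K[1,1]*d,d],-1)
    W=P@T[:3,:3].T+T[:3,3]; W[d==0]=np.nan
    return im,W,K,T
def save(im,n): cv2.imwrite(f"pics/{n}.png",cv2.cvtColor(im,cv2.COLOR_RGB2BGR))
E
python3 - <<'E'
from h import *
np.set_printoptions(precision=4,suppress=True)
for c in ["scene","top"]:
    im,W,K,T=cloud(c); save(im,c+"0"); print(c,T[:3,3],K[0,0])
    np.savez(f"{c}0.npz",im=im,W=W)
    for l in ["board","paste_tin","plug_box","oak_block","spark_plug","black_tape","grease_can","parts_brush","pliers"]:
        for r in bot.spot_in(l,c):
            print(c,l,round(r["conf"],2),(T[:3,:3]@np.array(r["at"])+T[:3,3]))
print(bot.read_state())
a=cv2.imread("pics/scene0.png");b=cv2.imread("pics/top0.png")
E
```

```text
pics
scene [0.9045 0.7734 0.9419] 430.9430467577465
scene board 0.73 [ 0.6164 -0.0228  0.0069]
scene paste_tin 0.95 [0.4268 0.093  0.0594]
scene paste_tin 0.64 [0.5436 0.0883 0.0655]
scene plug_box 0.77 [ 0.5466 -0.1306  0.0429]
scene plug_box 0.5 [0.5726 0.3565 0.0755]
scene oak_block 0.63 [ 0.5747 -0.3975  0.0418]
scene spark_plug 0.58 [ 0.7931 -0.2023  0.0133]
scene spark_plug 0.53 [ 0.3764 -0.3219  0.0148]
scene black_tape 0.95 [0.4485 0.2116 0.0271]
scene black_tape 0.75 [0.4243 0.3283 0.0186]
scene grease_can 0.66 [0.571  0.3554 0.0769]
scene parts_brush 0.83 [ 0.7948 -0.1988  0.0123]
scene pliers 0.98 [0.7183 0.3119 0.0079]
top [ 0.4176 -0.0147  1.0818] 366.7137966454896
top board 0.72 [ 0.6047 -0.0296  0.0062]
top board 0.27 [ 0.7928 -0.2001  0.0152]
top paste_tin 0.74 [0.4163 0.0817 0.0612]
top plug_box 0.92 [ 0.5435 -0.1417  0.0444]
top oak_block 0.94 [ 0.5713 -0.4127  0.0374]
top spark_plug 0.58 [ 0.3799 -0.3235  0.0144]
top spark_plug 0.42 [ 0.606  -0.0335  0.005 ]
top black_tape 0.95 [0.4212 0.3244 0.0188]
top black_tape 0.84 [0.4462 0.2052 0.0258]
top grease_can 0.61 [0.5575 0.3406 0.0756]
top pliers 0.61 [0.7186 0.3067 0.0075]
top pliers 0.4 [0.5573 0.3429 0.0747]
{'time_s': 1.0, 'joint_positions': array([ 56.752 ,  30.2226,  82.0885,   0.0022,  67.6911, -10.2271]), 'qvel': array([ 0.0264, -0.1016,  0.0196, -0.0124,  0.1183, -0.0744]), 'tau': array([ -0.0009, -44.0027, -17.6986,   0.0634,   0.0504,  -0.    ]), 'position': array([0.2444, 0.5752, 0.2226]), 'tcp_rot': array([[-0.9204,  0.3911, -0.0001],
       [ 0.3911,  0.9204, -0.    ],
       [ 0.    , -0.    , -1.    ]]), 'force': array([-0.0692,  0.4387, -0.8221]), 'moment': array([ 0.042 ,  0.0353, -0.0002]), 'grasp_force': 0.0, 'opening': 1.0006362371359294}
```

View pics/top0.png

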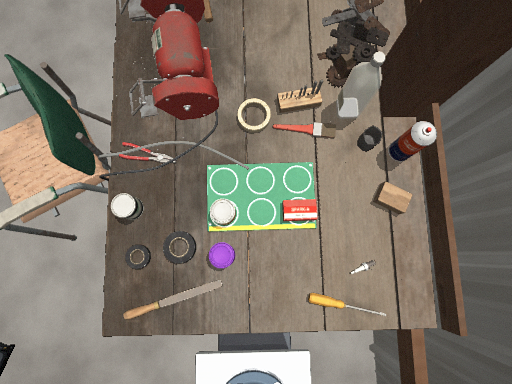

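View pics/scene0.png

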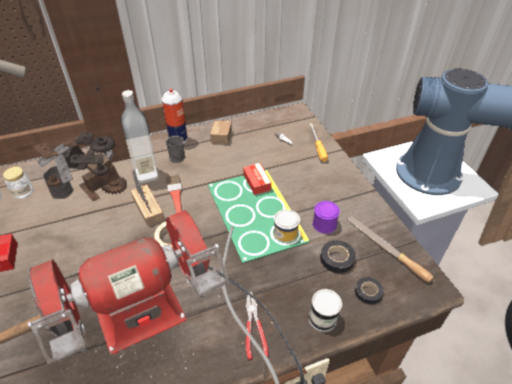

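The top view shows the tin at (223,212), so on the left front ring, and the red box at (300,209) on the right one. The tape is the smaller roll at (138,257), the can is at (125,207), the block at (394,198) and the plug at (362,267). A cable crosses near the board's back-left edge, at about (210,150). I'll measure these from both clouds.

Run:
```python
from h import *
np.set_printoptions(precision=4,suppress=True)
for c in ["top","scene"]:
    z=np.load(c+"0.npz"); im,W=z["im"].astype(int),z["W"]; X,Y,Z=np.moveaxis(W,-1,0)
    print("==",c)
    def rep(n,m,rect=True):
        p=W[m]; 
        if len(p)<5: print(n,len(p));return
        (cx,cy),(w,h),a=cv2.minAreaRect(p[:,:2].astype(np.float32))
        print(n,len(p),"rect",np.round([cx,cy,w,h,a],4),"mean",p.mean(0),"zmed %.4f"%np.median(p[:,2]))
    hsv=cv2.cvtColor(z["im"],cv2.COLOR_RGB2HSV)
    near=lambda x,y,r:(np.hypot(X-x,Y-y)<r)
    H,S,V=np.moveaxis(hsv.astype(int),-1,0)
    g=(H>55)&(H<95)&(S>80)&near(.6,-.03,.25)&(abs(Z-.006)<.01)
    rep("green",g)
    yl=(H>22)&(H<35)&(S>150)&near(.5,-.03,.2)&(Z<.02)&(Z>-.005)
    rep("yellow",yl)
    if yl.sum()>20: 
        p=W[yl][:,:2]; f=np.ravel(cv2.fitLine(p.astype(np.float32),cv2.DIST_HUBER,0,.001,.001)); print("  stripe dir deg",np.degrees(np.arctan2(-f[0]*np.sign(f[1]),abs(f[1]))))
    # ring fits: white pixels on the board
    wh=(S<70)&(V>150)&near(.6,-.03,.25)&(abs(Z-.006)<.01)
    n,lab,st,ce=cv2.connectedComponentsWithStats(wh.astype(np.uint8))
    for i in range(1,n):
        if st[i,4]>60: rep(" ring",lab==i)
    bench=lambda n,x,y,r,lo,hi: rep(n,near(x,y,r)&(Z>lo)&(Z<hi))
    bench("bench",.4,0,.06,-.02,.02)
    bench("tin top",.545,.085,.06,.055,.075)
    rep("box top",near(.545,-.135,.08)&(Z>.035)&(Z<.055))
    bench("block top",.572,-.405,.08,.030,.050)
    bench("plug",.379,-.323,.06,.006,.04)
    bench("tape",.423,.327,.055,.012,.03)
    bench("bigtape",.447,.208,.06,.018,.04)
    bench("can top",.56,.35,.07,.068,.09)
    # cable: points above the board region/behind
    m=(X>.55)&(X<.8)&(Y>0)&(Y<.3)&(Z>.012)
    for y in np.arange(0,.3,.02):
        q=m&(Y>=y)&(Y<y+.02); 
        if q.sum(): print("  cable y%.2f n%d x %.3f..%.3f z %.3f..%.3f"%(y,q.sum(),X[q].min(),X[q].max(),Z[q].min(),Z[q].max()))
```

```text
== top
green 4335 rect [ 0.5913 -0.034   0.1984  0.3198  0.9043] mean [ 0.6081 -0.0307  0.0067] zmed 0.0067
yellow 222 rect [ 0.4979 -0.0365  0.0096  0.3047  0.3996] mean [ 0.4974 -0.0381  0.0067] zmed 0.0066
  stripe dir deg 0.44891164
 ring 576 rect [ 0.6844 -0.1691  0.2087  0.0651  0.9864] mean [ 0.7243 -0.1728  0.0005] zmed 0.0004
 ring 1740 rect [ 0.5969 -0.2443  0.07    0.3404 89.9666] mean [ 0.5981 -0.2382  0.0004] zmed 0.0003
 ring 153 rect [ 0.6392 -0.1439  0.083   0.0852 43.5888] mean [ 0.6386 -0.1435  0.0066] zmed 0.0067
 ring 156 rect [ 0.6373  0.0751  0.081   0.0865 88.7523] mean [0.6373 0.0743 0.0064] zmed 0.0064
 ring 153 rect [ 0.6383 -0.0343  0.0831  0.0852 62.0084] mean [ 0.6376 -0.0338  0.0068] zmed 0.0069
 ring 99 rect [ 0.5339  0.0681  0.0657  0.0836 40.9038] mean [0.5305 0.0618 0.0068] zmed 0.0072
 ring 154 rect [ 0.5435 -0.0348  0.0829  0.0799 86.5397] mean [ 0.5459 -0.0358  0.0068] zmed 0.0067
 ring 384 rect [ 0.4338 -0.176   0.0568  0.1341 58.5861] mean [ 0.4333 -0.1743  0.0005] zmed 0.0005
 ring 137 rect [ 0.4681 -0.0982  0.0416  0.0634  8.6143] mean [ 0.472
[... 3470 characters left out ...]
.680..0.680 z 0.013..0.013
  cable y0.02 n2 x 0.686..0.692 z 0.013..0.014
  cable y0.04 n34 x 0.551..0.705 z 0.012..0.074
  cable y0.06 n88 x 0.550..0.718 z 0.013..0.073
  cable y0.08 n135 x 0.550..0.724 z 0.013..0.071
  cable y0.10 n79 x 0.550..0.780 z 0.012..0.072
  cable y0.12 n19 x 0.738..0.779 z 0.012..0.022
  cable y0.14 n21 x 0.750..0.761 z 0.013..0.019
  cable y0.16 n18 x 0.732..0.742 z 0.012..0.017
  cable y0.18 n25 x 0.721..0.800 z 0.012..0.241
  cable y0.20 n43 x 0.709..0.800 z 0.012..0.236
  cable y0.22 n53 x 0.700..0.800 z 0.012..0.257
  cable y0.24 n170 x 0.695..0.800 z 0.012..0.261
  cable y0.26 n111 x 0.682..0.800 z 0.012..0.236
  cable y0.28 n72 x 0.683..0.800 z 0.012..0.209
```

Request:
move_arm --increments '[{"xyz": [0,0,0],"roll": -0.1,"grip": 100},{"xyz": [0,0,0],"roll": -0.1,"grip": 100},{"xyz": [0,0,0],"roll": -0.1,"grip": 100},{"xyz": [0,0,0],"roll": -0.102,"grip": 100},{"xyz": [-10,-15,0],"roll": 0,"grip": 100}]'

```text
time_s: 1.42
position: [0.2533, 0.5622, 0.2226]
tcp_rot: [[-1.0, -0.006, -0.0], [-0.006, 1.0, 0.002], [0.0, 0.002, -1.0]]
force: [0.9, 0.1, 0.0]
opening: 0.998
grasp_force: 0.0
```

Request:
move_arm --increments '[{"xyz": [-22,-31,0],"roll": 0,"grip": 100},{"xyz": [-22,-31,0],"roll": 0,"grip": 100},{"xyz": [-22,-31,0],"roll": 0,"grip": 100},{"xyz": [-22,-31,0],"roll": 0,"grip": 100},{"xyz": [-22,-31,0],"roll": 0,"grip": 100}]'

```text
time_s: 1.83
position: [0.3651, 0.4039, 0.2227]
tcp_rot: [[-1.0, -0.001, 0.0], [-0.001, 1.0, 0.0], [-0.0, 0.0, -1.0]]
force: [1.2, -0.7, -0.1]
opening: 0.999
grasp_force: 0.0
```

Run:
```python
from h import *
z=cv2.imread("pics/top0.png")[235:300,320:400]
cv2.imwrite("pics/plugcrop.png",cv2.resize(z,None,fx=6,fy=6,interpolation=cv2.INTER_CUBIC))
```

```text
(no output)
```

View pics/plugcrop.png

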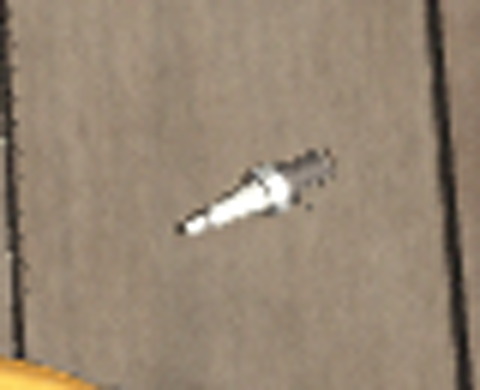

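The crop puts the plug's white insulator at the lower left, about (185,230), and its thread at the upper right, about (330,155). The plug's +y axis therefore points towards -x/+y in the world.

Request:
move_arm --increments '[{"xyz": [-19,-27,0],"roll": 0,"grip": 100},{"xyz": [-19,-27,0],"roll": 0,"grip": 100},{"xyz": [-18,-26,0],"roll": 0,"grip": 100},{"xyz": [0,0,40],"roll": 0,"grip": 100},{"xyz": [0,0,40],"roll": 0,"grip": 100}]'

```text
time_s: 2.25
position: [0.4247, 0.3249, 0.1444]
tcp_rot: [[-1.0, 0.004, 0.009], [0.004, 1.0, 0.004], [-0.009, 0.004, -1.0]]
force: [-0.4, 0.2, 0.3]
opening: 1.002
grasp_force: 0.0
```

Request:
move_arm --increments '[{"xyz": [0,0,40],"roll": 0,"grip": 100},{"xyz": [0,0,30],"roll": 0,"grip": 100},{"xyz": [0,0,20],"roll": 0,"grip": 100},{"xyz": [0,0,0],"roll": 0,"grip": 100},{"xyz": [0,0,0],"roll": 0,"grip": 100}]'

```text
time_s: 2.67
position: [0.42, 0.325, 0.0519]
tcp_rot: [[-1.0, -0.0, -0.002], [-0.0, 1.0, -0.001], [0.002, -0.001, -1.0]]
force: [0.8, 0.0, -0.2]
opening: 0.998
grasp_force: 0.0
```

Run:
```python
from h import *
im,W,K,T=cloud("wrist"); save(im,"w1")
for r in bot.spot_in("black_tape","wrist"): print(r["conf"],T[:3,:3]@np.array(r["at"])+T[:3,3])
X,Y,Z=np.moveaxis(W,-1,0)
m=(np.hypot(X-.421,Y-.324)<.05)&(Z>.012)&(Z<.03)
if m.sum()>5: print(m.sum(),cv2.minAreaRect(W[m][:,:2].astype(np.float32)),np.median(Z[m]))
```

```text
0.7 [0.41794715 0.32098013 0.01555635]
0.57 [0.41650944 0.22208974 0.02348623]
6113 ((0.4172512888908386, 0.3247349262237549), (0.06087380647659302, 0.06844261288642883), 0.4334854781627655) 0.018974799600138315
```

View pics/w1.png

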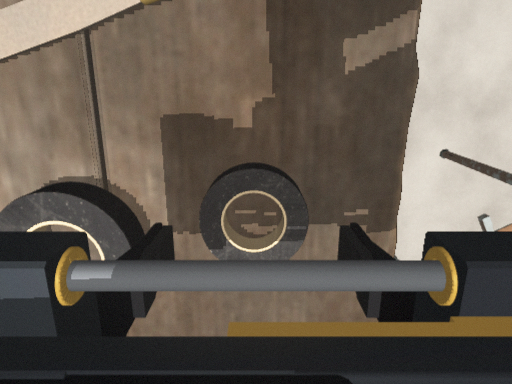

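The wrist picture shows the small roll at (255,215), centred between the open fingers. The large roll is well clear at (55,235).

Request:
move_arm --increments '[{"xyz": [0,0,25],"roll": 0,"grip": 100},{"xyz": [0,0,23.5],"roll": 0,"grip": 100},{"xyz": [0,0,0],"roll": 0,"grip": 100},{"xyz": [0,0,0],"roll": 0,"grip": 60},{"xyz": [0,0,0],"roll": 0,"grip": 40}]'

```text
time_s: 3.18
position: [0.4215, 0.3259, 0.0058]
tcp_rot: [[-1.0, -0.0, 0.003], [-0.0, 1.0, 0.001], [-0.003, 0.001, -1.0]]
force: [0.7, 0.5, 0.8]
opening: 0.918
grasp_force: 0.0
```

Request:
move_arm --increments '[{"xyz": [0,0,0],"roll": 0,"grip": 40},{"xyz": [0,0,0],"roll": 0,"grip": 40},{"xyz": [0,0,0],"roll": 0,"grip": 40},{"xyz": [0,0,0],"roll": 0,"grip": 40},{"xyz": [0,0,0],"roll": 0,"grip": 40}]'

```text
time_s: 3.6
position: [0.4213, 0.3256, 0.0056]
tcp_rot: [[-1.0, -0.0, 0.002], [-0.0, 1.0, 0.001], [-0.002, 0.001, -1.0]]
force: [-0.3, -1.4, 6.6]
opening: 0.77
grasp_force: 30.0
```

Request:
move_arm --increments '[{"xyz": [0,0,-20],"roll": 0,"grip": 40},{"xyz": [0,0,-40],"roll": 0,"grip": 40},{"xyz": [0,0,-40],"roll": 0,"grip": 40},{"xyz": [0,0,-20],"roll": 0,"grip": 40},{"xyz": [-24,-28,0],"roll": 0,"grip": 40}]'

```text
time_s: 4.02
position: [0.4434, 0.3016, 0.1293]
tcp_rot: [[-1.0, -0.006, 0.006], [-0.006, 1.0, 0.005], [-0.006, 0.005, -1.0]]
force: [0.9, 0.9, -1.2]
opening: 0.769
grasp_force: 30.0
```

Request:
move_arm --increments '[{"xyz": [-24,-28,0],"roll": 0,"grip": 40},{"xyz": [-24,-28,0],"roll": 0,"grip": 40},{"xyz": [-24,-28,0],"roll": 0,"grip": 40},{"xyz": [-24,-28,0],"roll": 0,"grip": 40},{"xyz": [-24,-28,0],"roll": 0,"grip": 40}]'

```text
time_s: 4.43
position: [0.5652, 0.1559, 0.1246]
tcp_rot: [[-1.0, -0.0, 0.0], [-0.0, 1.0, 0.0], [-0.0, 0.0, -1.0]]
force: [0.4, 0.5, -0.9]
opening: 0.767
grasp_force: 30.0
```

Request:
move_arm --increments '[{"xyz": [-24,-28,0],"roll": 0,"grip": 40},{"xyz": [-24,-28,0],"roll": 0,"grip": 40},{"xyz": [-24,-26,0],"roll": 0,"grip": 40},{"xyz": [0,0,0],"roll": 0,"grip": 40},{"xyz": [0,0,0],"roll": 0,"grip": 40}]'

```text
time_s: 4.85
position: [0.6377, 0.0733, 0.1242]
tcp_rot: [[-1.0, 0.003, 0.001], [0.003, 1.0, 0.0], [-0.001, 0.0, -1.0]]
force: [-1.4, 0.2, -1.2]
opening: 0.766
grasp_force: 30.0
```

Run:
```python
from h import *
s=bot.read_state(); print(s["position"],s["force"],s["opening"])
im,W,K,T=cloud("wrist"); save(im,"w2")
im,W,K,T=cloud("top"); save(im,"t2")
```

```text
[0.6377451  0.07328281 0.12419912] [-1.38898511  0.2009639  -1.18077667] 0.7657583204760339
```

View pics/w2.png

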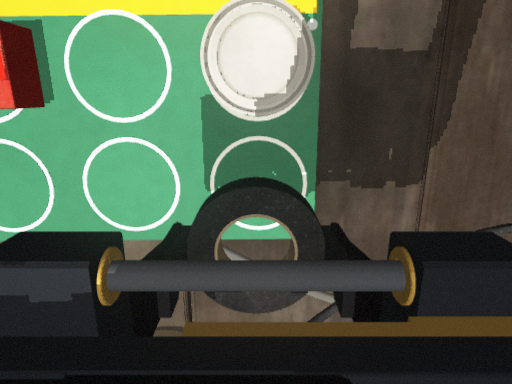

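The tape is held at (256,245), next to the back-left ring at (258,183). The tin is at (258,60). I'll measure the rings from this view.

Run:
```python
from h import *
im,W,K,T=cloud("wrist"); X,Y,Z=np.moveaxis(W,-1,0)
hsv=cv2.cvtColor(im,cv2.COLOR_RGB2HSV); H,S,V=np.moveaxis(hsv.astype(int),-1,0)
for n,x,y in [("BL",.638,.0755),("BM",.638,-.0345),("FM",.543,-.035)]:
    r=np.hypot(X-x,Y-y); m=(S<70)&(V>140)&(r<.055)&(r>.03)&(abs(Z-.006)<.006)
    p=W[m][:,:2]; A=np.c_[2*p,np.ones(len(p))]; s=np.linalg.lstsq(A,(p**2).sum(1),rcond=None)[0]
    print(n,m.sum(),s[:2],np.sqrt(s[2]+s[:2]@s[:2]),np.median(Z[m]))
```

```text
BL 1046 [0.63725874 0.07648582] 0.04049926368744487 0.006476850495927777
BM 1427 [ 0.63746539 -0.03347257] 0.04047930394556316 0.006434616647601643
FM 1815 [ 0.54315663 -0.03397439] 0.040584453879294775 0.006525006895126861
```

Request:
move_arm --increments '[{"xyz": [0,3,35],"roll": 0,"grip": 40},{"xyz": [0,0,35],"roll": 0,"grip": 40},{"xyz": [0,0,25],"roll": 0,"grip": 40},{"xyz": [0,0,12],"roll": 0,"grip": 40},{"xyz": [0,0,0],"roll": 0,"grip": 40}]'

```text
time_s: 5.42
position: [0.6331, 0.0797, 0.0141]
tcp_rot: [[-1.0, -0.002, -0.007], [-0.002, 1.0, 0.0], [0.007, 0.0, -1.0]]
force: [0.3, 0.3, -1.1]
opening: 0.774
grasp_force: 30.0
```

Request:
move_arm --increments '[{"xyz": [0,0,2],"roll": 0,"grip": 40},{"xyz": [0,0,0],"roll": 0,"grip": 40},{"xyz": [0,0,0],"roll": 0,"grip": 40}]'

```text
time_s: 5.67
position: [0.6379, 0.0785, 0.0169]
tcp_rot: [[-1.0, -0.001, 0.003], [-0.001, 1.0, -0.0], [-0.003, -0.0, -1.0]]
force: [-0.3, 0.2, -0.7]
opening: 0.772
grasp_force: 30.0
```

Request:
move_arm --increments '[{"xyz": [0,-1,3],"roll": 0,"grip": 40},{"xyz": [0,0,0],"roll": 0,"grip": 40},{"xyz": [0,0,0],"roll": 0,"grip": 40},{"xyz": [0,0,0],"roll": 0,"grip": 40}]'

```text
time_s: 6.0
position: [0.6367, 0.0772, 0.0125]
tcp_rot: [[-1.0, -0.0, 0.001], [-0.0, 1.0, -0.0], [-0.001, -0.0, -1.0]]
force: [-0.5, -0.5, -1.6]
opening: 0.773
grasp_force: 30.0
```

Request:
move_arm --increments '[{"xyz": [0,0,1],"roll": 0,"grip": 40},{"xyz": [0,0,0],"roll": 0,"grip": 90},{"xyz": [0,0,0],"roll": 0,"grip": 100},{"xyz": [0,0,0],"roll": 0,"grip": 100},{"xyz": [0,0,0],"roll": 0,"grip": 100}]'

```text
time_s: 6.42
position: [0.6365, 0.0773, 0.011]
tcp_rot: [[-1.0, -0.0, -0.0], [-0.0, 1.0, -0.0], [0.0, -0.0, -1.0]]
force: [-0.3, -0.2, 0.8]
opening: 0.959
grasp_force: 0.0
```

Request:
move_arm --increments '[{"xyz": [0,0,-20],"roll": 0,"grip": 100},{"xyz": [0,0,-40],"roll": 0,"grip": 100},{"xyz": [0,0,-40],"roll": 0,"grip": 100},{"xyz": [0,0,-35],"roll": 0,"grip": 100},{"xyz": [0,0,-10],"roll": 0,"grip": 100}]'

```text
time_s: 6.83
position: [0.6401, 0.0773, 0.1623]
tcp_rot: [[-1.0, -0.0, 0.011], [-0.0, 1.0, -0.001], [-0.011, -0.001, -1.0]]
force: [0.6, 0.0, -0.2]
opening: 0.996
grasp_force: 0.0
```

Request:
move_arm --increments '[{"xyz": [40,0,0],"roll": 0,"grip": 100},{"xyz": [35,20,0],"roll": 0,"grip": 100},{"xyz": [0,40,0],"roll": 0,"grip": 100},{"xyz": [0,40,0],"roll": 0,"grip": 100},{"xyz": [0,40,0],"roll": 0,"grip": 100}]'

```text
time_s: 7.25
position: [0.5601, 0.218, 0.1556]
tcp_rot: [[-1.0, 0.001, -0.001], [0.001, 1.0, -0.0], [0.001, -0.0, -1.0]]
force: [1.7, 0.3, 0.2]
opening: 1.002
grasp_force: 0.0
```

Request:
move_arm --increments '[{"xyz": [0,40,0],"roll": 0,"grip": 100},{"xyz": [0,40,0],"roll": 0,"grip": 100},{"xyz": [0,40,0],"roll": 0,"grip": 100},{"xyz": [0,11,0],"roll": 0,"grip": 100},{"xyz": [0,0,0],"roll": 0,"grip": 100}]'

```text
time_s: 7.67
position: [0.5604, 0.3516, 0.1552]
tcp_rot: [[-1.0, -0.005, -0.0], [-0.005, 1.0, 0.001], [0.0, 0.001, -1.0]]
force: [-0.5, -0.9, -0.1]
opening: 1.002
grasp_force: 0.0
```

Request:
move_arm --increments '[{"xyz": [0,0,0],"roll": 0,"grip": 100},{"xyz": [0,0,0],"roll": 0,"grip": 100},{"xyz": [0,0,0],"roll": 0,"grip": 100}]'

```text
time_s: 7.92
position: [0.5615, 0.3462, 0.1557]
tcp_rot: [[-1.0, 0.002, -0.001], [0.002, 1.0, -0.001], [0.001, -0.001, -1.0]]
force: [-0.8, -0.1, 0.5]
opening: 1.002
grasp_force: 0.0
```

Run:
```python
from h import *
im,W,K,T=cloud("wrist"); save(im,"w3"); X,Y,Z=np.moveaxis(W,-1,0)
m=(np.hypot(X-.5625,Y-.348)<.05)&(Z>.068)&(Z<.088)
print(m.sum(),cv2.minAreaRect(W[m][:,:2].astype(np.float32)),W[m].min(0),W[m].max(0))
im,W,K,T=cloud("top"); X,Y,Z=np.moveaxis(W,-1,0)
m=(np.hypot(X-.6375,Y-.0765)<.05)&(Z>.018)&(Z<.035)
print(m.sum(),cv2.minAreaRect(W[m][:,:2].astype(np.float32)),np.median(Z[m]))
m=(np.hypot(X-.545,Y-.085)<.06)&(Z>.055)&(Z<.075); print("tin",cv2.minAreaRect(W[m][:,:2].astype(np.float32)))
```

```text
6030 ((0.5621275305747986, 0.34913867712020874), (0.06688746064901352, 0.06729241460561752), 66.87751770019531) [0.52844362 0.31563667 0.06805851] [0.59594769 0.38244781 0.07971817]
309 ((0.6366159915924072, 0.0779748409986496), (0.06509888172149658, 0.06686163693666458), 89.11994171142578) 0.02525713043827449
tin ((0.541114866733551, 0.07493142783641815), (0.06718160212039948, 0.06978119909763336), 89.81868743896484)
```

View pics/w3.png

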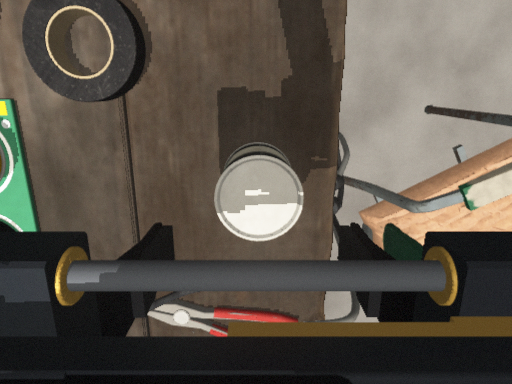

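The can is at (258,198), centred between the fingers, with the pliers clear at (230,318). The tape came to rest within 2 mm of its ring.

Request:
move_arm --increments '[{"xyz": [0,2,40],"roll": 0,"grip": 100},{"xyz": [0,0,40],"roll": 0,"grip": 100},{"xyz": [0,0,30],"roll": 0,"grip": 100},{"xyz": [0,0,20],"roll": 0,"grip": 100},{"xyz": [0,0,0],"roll": 0,"grip": 100}]'

```text
time_s: 8.43
position: [0.5581, 0.3475, 0.0211]
tcp_rot: [[-1.0, 0.002, -0.009], [0.002, 1.0, -0.004], [0.009, -0.004, -1.0]]
force: [-0.7, -0.3, 0.9]
opening: 1.002
grasp_force: 0.0
```

Request:
move_arm --increments '[{"xyz": [0,0,0],"roll": 0,"grip": 100},{"xyz": [0,0,0],"roll": 0,"grip": 60},{"xyz": [0,0,0],"roll": 0,"grip": 40},{"xyz": [0,0,0],"roll": 0,"grip": 40},{"xyz": [0,0,0],"roll": 0,"grip": 40}]'

```text
time_s: 8.85
position: [0.5625, 0.3497, 0.028]
tcp_rot: [[-1.0, -0.002, 0.003], [-0.002, 1.0, -0.001], [-0.003, -0.001, -1.0]]
force: [0.3, -5.8, 4.6]
opening: 0.78
grasp_force: 2.9
```

Request:
move_arm --increments '[{"xyz": [0,0,0],"roll": 0,"grip": 40},{"xyz": [0,0,0],"roll": 0,"grip": 40},{"xyz": [0,0,0],"roll": 0,"grip": 40}]'

```text
time_s: 9.1
position: [0.5623, 0.3494, 0.028]
tcp_rot: [[-1.0, -0.001, 0.002], [-0.001, 1.0, -0.001], [-0.002, -0.001, -1.0]]
force: [-0.5, -3.7, 6.8]
opening: 0.757
grasp_force: 30.0
```

Request:
move_arm --increments '[{"xyz": [0,0,-20],"roll": 0,"grip": 40},{"xyz": [0,0,-40],"roll": 0,"grip": 40},{"xyz": [0,0,-40],"roll": 0,"grip": 40},{"xyz": [0,-20,-30],"roll": 0,"grip": 40},{"xyz": [0,-38,0],"roll": 0,"grip": 40}]'

```text
time_s: 9.52
position: [0.5661, 0.2975, 0.1638]
tcp_rot: [[-1.0, -0.005, 0.016], [-0.005, 1.0, 0.008], [-0.016, 0.008, -1.0]]
force: [2.9, -0.5, -3.7]
opening: 0.759
grasp_force: 30.0
```

Request:
move_arm --increments '[{"xyz": [0,-38,0],"roll": 0,"grip": 40},{"xyz": [0,-38,0],"roll": 0,"grip": 40},{"xyz": [0,-38,0],"roll": 0,"grip": 40},{"xyz": [0,-38,0],"roll": 0,"grip": 40},{"xyz": [0,-38,0],"roll": 0,"grip": 40}]'

```text
time_s: 9.93
position: [0.5605, 0.101, 0.1559]
tcp_rot: [[-1.0, -0.001, -0.001], [-0.001, 1.0, 0.001], [0.001, 0.001, -1.0]]
force: [1.3, -0.0, -4.3]
opening: 0.76
grasp_force: 30.0
```

Request:
move_arm --increments '[{"xyz": [0,-38,0],"roll": 0,"grip": 40},{"xyz": [0,-38,0],"roll": 0,"grip": 40},{"xyz": [0,-38,0],"roll": 0,"grip": 40},{"xyz": [0,-38,0],"roll": 0,"grip": 40},{"xyz": [-10,-38,0],"roll": 0,"grip": 40}]'

```text
time_s: 10.35
position: [0.5684, -0.0883, 0.1556]
tcp_rot: [[-1.0, 0.0, -0.004], [0.0, 1.0, 0.002], [0.004, 0.002, -1.0]]
force: [0.8, 0.5, -3.8]
opening: 0.763
grasp_force: 30.0
```

Request:
move_arm --increments '[{"xyz": [-25,-28,0],"roll": 0,"grip": 40},{"xyz": [-25,-26,0],"roll": 0,"grip": 40},{"xyz": [-16,0,0],"roll": 0,"grip": 40},{"xyz": [0,0,0],"roll": 0,"grip": 40},{"xyz": [0,0,0],"roll": 0,"grip": 40}]'

```text
time_s: 10.77
position: [0.6372, -0.1416, 0.1552]
tcp_rot: [[-1.0, 0.0, -0.001], [0.0, 1.0, 0.001], [0.001, 0.001, -1.0]]
force: [-0.9, 0.9, -4.7]
opening: 0.759
grasp_force: 30.0
```

Request:
move_arm --increments '[{"xyz": [0,0,0],"roll": 0,"grip": 40},{"xyz": [0,0,0],"roll": 0,"grip": 40},{"xyz": [0,0,0],"roll": 0,"grip": 40}]'

```text
time_s: 11.02
position: [0.6364, -0.1406, 0.1559]
tcp_rot: [[-1.0, -0.001, -0.001], [-0.001, 1.0, 0.001], [0.001, 0.001, -1.0]]
force: [0.2, -0.4, -4.2]
opening: 0.755
grasp_force: 30.0
```

Run:
```python
from h import *
s=bot.read_state(); print(s["position"],s["force"],s["opening"])
im,W,K,T=cloud("wrist"); X,Y,Z=np.moveaxis(W,-1,0); save(im,"w4")
hsv=cv2.cvtColor(im,cv2.COLOR_RGB2HSV); H,S,V=np.moveaxis(hsv.astype(int),-1,0)
for n,x,y in [("BR",.638,-.1435),("BM",.638,-.0345),("FM",.543,-.035)]:
    r=np.hypot(X-x,Y-y); m=(S<70)&(V>140)&(r<.055)&(r>.03)&(abs(Z-.006)<.006)
    p=W[m][:,:2]; A=np.c_[2*p,np.ones(len(p))]; s=np.linalg.lstsq(A,(p**2).sum(1),rcond=None)[0]
    print(n,m.sum(),s[:2],np.sqrt(s[2]+s[:2]@s[:2]))
```

```text
[ 0.63642949 -0.14059887  0.15591   ] [ 0.18914323 -0.41182176 -4.16057653] 0.7554824369044474
BR 617 [ 0.63455559 -0.14384541] 0.03856040038816688
BM 1086 [ 0.63768154 -0.03340768] 0.04051426835086282
FM 1305 [ 0.54318317 -0.03388112] 0.040526543050742374
```

View pics/w4.png

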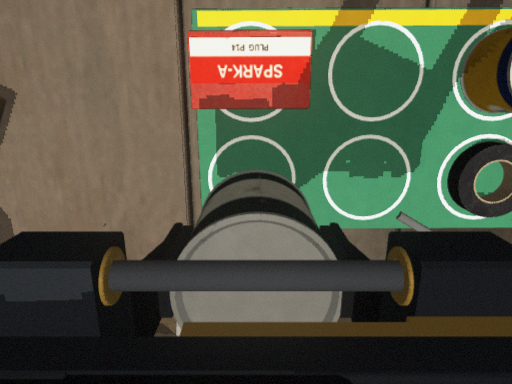

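The can is held over the back-right ring at (252,175). The red box at (250,68) and the tape on its ring at (492,180) look untouched. Now I'll lower the can.

Request:
move_arm --increments '[{"xyz": [-1.5,-3,35],"roll": 0,"grip": 40},{"xyz": [0,0,35],"roll": 0,"grip": 40},{"xyz": [0,0,25],"roll": 0,"grip": 40},{"xyz": [0,0,15],"roll": 0,"grip": 40},{"xyz": [0,0,7],"roll": 0,"grip": 40}]'

```text
time_s: 11.48
position: [0.6368, -0.1435, 0.0362]
tcp_rot: [[-1.0, -0.001, -0.005], [-0.001, 1.0, 0.002], [0.005, 0.002, -1.0]]
force: [-0.2, 0.5, -3.6]
opening: 0.757
grasp_force: 30.0
```

Request:
move_arm --increments '[{"xyz": [0,0,2],"roll": 0,"grip": 40},{"xyz": [0,0,0],"roll": 0,"grip": 40},{"xyz": [0,0,0],"roll": 0,"grip": 40},{"xyz": [0,0,0],"roll": 0,"grip": 40}]'

```text
time_s: 11.82
position: [0.6403, -0.1452, 0.0388]
tcp_rot: [[-1.0, -0.0, 0.003], [-0.0, 1.0, -0.001], [-0.003, -0.001, -1.0]]
force: [-0.7, 0.5, -1.8]
opening: 0.759
grasp_force: 30.0
```

Request:
move_arm --increments '[{"xyz": [0,0,2],"roll": 0,"grip": 40},{"xyz": [0,0,0],"roll": 0,"grip": 40},{"xyz": [0,0,0],"roll": 0,"grip": 40},{"xyz": [0,0,0],"roll": 0,"grip": 40}]'

```text
time_s: 12.15
position: [0.6391, -0.1447, 0.0354]
tcp_rot: [[-1.0, -0.0, 0.0], [-0.0, 1.0, -0.0], [-0.0, -0.0, -1.0]]
force: [-0.3, 0.4, -4.1]
opening: 0.763
grasp_force: 30.0
```

Request:
move_arm --increments '[{"xyz": [0,0,1.5],"roll": 0,"grip": 40},{"xyz": [0,0,0],"roll": 0,"grip": 40},{"xyz": [0,0,0],"roll": 0,"grip": 40},{"xyz": [0,0,0],"roll": 0,"grip": 40}]'

```text
time_s: 12.48
position: [0.6393, -0.1448, 0.0341]
tcp_rot: [[-1.0, -0.0, 0.001], [-0.0, 1.0, -0.0], [-0.001, -0.0, -1.0]]
force: [-0.5, 0.4, 0.7]
opening: 0.76
grasp_force: 30.0
```

Request:
move_arm --increments '[{"xyz": [0,0,0],"roll": 0,"grip": 90},{"xyz": [0,0,0],"roll": 0,"grip": 100},{"xyz": [0,0,0],"roll": 0,"grip": 100},{"xyz": [0,0,0],"roll": 0,"grip": 100},{"xyz": [0,0,-10],"roll": 0,"grip": 100}]'

```text
time_s: 12.9
position: [0.6376, -0.1442, 0.042]
tcp_rot: [[-1.0, -0.0, -0.004], [-0.0, 1.0, 0.002], [0.004, 0.002, -1.0]]
force: [0.2, 0.5, 0.4]
opening: 0.983
grasp_force: 0.0
```

Request:
move_arm --increments '[{"xyz": [0,0,-40],"roll": 0,"grip": 100},{"xyz": [0,0,-40],"roll": 0,"grip": 100},{"xyz": [0,0,-40],"roll": 0,"grip": 100},{"xyz": [0,0,0],"roll": 0,"grip": 100},{"xyz": [0,0,0],"roll": 0,"grip": 100}]'

```text
time_s: 13.32
position: [0.6412, -0.1455, 0.1679]
tcp_rot: [[-1.0, -0.0, 0.008], [-0.0, 1.0, -0.003], [-0.008, -0.003, -1.0]]
force: [0.1, -0.4, -0.3]
opening: 0.997
grasp_force: 0.0
```

Run:
```python
from h import *
s=bot.read_state(); print(s["position"],s["joint_positions"],s["opening"])
for c in ["top","scene"]:
    z=np.load(c+"0.npz"); W=z["W"]; X,Y,Z=np.moveaxis(W,-1,0)
    m=(np.abs(X-.6)<.15)&(Y<-.33)&(Y>-.6)&(Z>.05)
    for x in np.arange(.46,.75,.02):
        q=m&(X>=x)&(X<x+.02)
        if q.sum(): print(c,"x%.2f n%d y %.3f..%.3f z %.2f..%.2f"%(x,q.sum(),Y[q].min(),Y[q].max(),Z[q].min(),Z[q].max()))
```

```text
[ 0.64124909 -0.14552361  0.16788104] [-2.25041038e+01  3.60034918e+01  8.04316469e+01 -9.37934527e-04
  6.30914568e+01 -1.12524564e+02] 0.9965417990023494
top x0.46 n123 y -0.547..-0.526 z 0.05..0.10
top x0.48 n118 y -0.547..-0.525 z 0.05..0.10
top x0.50 n122 y -0.545..-0.526 z 0.05..0.10
top x0.52 n113 y -0.546..-0.525 z 0.05..0.10
top x0.54 n113 y -0.544..-0.525 z 0.05..0.10
top x0.56 n110 y -0.544..-0.524 z 0.05..0.10
top x0.58 n113 y -0.545..-0.523 z 0.05..0.10
top x0.60 n501 y -0.600..-0.523 z 0.05..0.29
top x0.62 n423 y -0.591..-0.523 z 0.05..0.29
top x0.64 n114 y -0.544..-0.524 z 0.05..0.10
top x0.66 n107 y -0.545..-0.523 z 0.05..0.10
top x0.68 n424 y -0.545..-0.432 z 0.05..0.18
top x0.70 n472 y -0.543..-0.425 z 0.05..0.20
top x0.72 n356 y -0.543..-0.335 z 0.05..0.20
top x0.74 n88 y -0.543..-0.332 z 0.05..0.19
scene x0.46 n78 y -0.546..-0.522 z 0.05..0.10
scene x0.48 n76 y -0.550..-0.524 z 0.05..0.10
scene x0.50 n82 y -0.600..-0.522 z 0.05..0.32
scene x0.52 n80 y -0.550..-0.520 z 0.05..0.11
scene x0.54 n76 y -0.543..-0.521 z 0.05..0.11
scene x0.56 n82 y -0.599..-0.519 z 0.05..0.10
scene x0.58 n79 y -0.547..-0.519 z 0.05..0.10
scene x0.60 n422 y -0.600..-0.519 z 0.05..0.42
scene x0.62 n595 y -0.600..-0.521 z 0.05..0.42
scene x0.64 n84 y -0.548..-0.521 z 0.05..0.10
scene x0.66 n59 y -0.544..-0.519 z 0.05..0.11
scene x0.68 n104 y -0.465..-0.433 z 0.05..0.19
scene x0.70 n249 y -0.469..-0.422 z 0.05..0.20
scene x0.72 n346 y -0.482..-0.332 z 0.05..0.20
scene x0.74 n205 y -0.549..-0.331 z 0.05..0.19
```

Request:
move_arm --increments '[{"xyz": [10,-39,0],"roll": 0,"grip": 100},{"xyz": [10,-39,0],"roll": 0,"grip": 100},{"xyz": [10,-39,0],"roll": 0,"grip": 100},{"xyz": [10,-39,0],"roll": 0,"grip": 100},{"xyz": [10,-39,0],"roll": 0,"grip": 100}]'

```text
time_s: 13.73
position: [0.5874, -0.3404, 0.1618]
tcp_rot: [[-1.0, -0.001, -0.003], [-0.001, 1.0, 0.002], [0.003, 0.002, -1.0]]
force: [0.9, -0.1, -0.2]
opening: 1.002
grasp_force: 0.0
```

Request:
move_arm --increments '[{"xyz": [9,-39,0],"roll": 0,"grip": 100},{"xyz": [7,-39,0],"roll": 0,"grip": 100},{"xyz": [0,0,0],"roll": 0.12,"grip": 100},{"xyz": [0,0,0],"roll": 0.12,"grip": 100},{"xyz": [0,0,0],"roll": 0.12,"grip": 100}]'

```text
time_s: 14.15
position: [0.5713, -0.4181, 0.1612]
tcp_rot: [[-0.933, 0.36, -0.003], [0.36, 0.933, 0.003], [0.004, 0.002, -1.0]]
force: [-0.3, -0.0, -0.0]
opening: 1.002
grasp_force: 0.0
```

Request:
move_arm --increments '[{"xyz": [0,0,0],"roll": 0.12,"grip": 100},{"xyz": [0,0,0],"roll": 0.12,"grip": 100},{"xyz": [0,0,0],"roll": 0.12,"grip": 100},{"xyz": [0,0,0],"roll": 0.12,"grip": 100},{"xyz": [0,0,0],"roll": 0.12,"grip": 100}]'

```text
time_s: 14.57
position: [0.572, -0.4167, 0.1614]
tcp_rot: [[-0.569, 0.823, -0.003], [0.823, 0.569, 0.003], [0.004, -0.001, -1.0]]
force: [-0.5, -0.4, -1.5]
opening: 1.006
grasp_force: 0.0
```

Request:
move_arm --increments '[{"xyz": [0,0,0],"roll": 0.12,"grip": 100},{"xyz": [0,0,0],"roll": 0.12,"grip": 100},{"xyz": [0,0,0],"roll": 0.12,"grip": 100},{"xyz": [0,0,0],"roll": 0.12,"grip": 100},{"xyz": [0,0,0],"roll": 0.12,"grip": 100}]'

```text
time_s: 14.98
position: [0.572, -0.4167, 0.1615]
tcp_rot: [[-0.005, 1.0, -0.003], [1.0, 0.005, 0.003], [0.003, -0.003, -1.0]]
force: [0.5, 0.2, -0.1]
opening: 1.004
grasp_force: 0.0
```

Request:
move_arm --increments '[{"xyz": [0,0,0],"roll": 0.12,"grip": 100},{"xyz": [0,0,0],"roll": 0.12,"grip": 100},{"xyz": [0,0,0],"roll": 0.12,"grip": 100},{"xyz": [0,0,0],"roll": 0.12,"grip": 100},{"xyz": [0,0,0],"roll": 0,"grip": 100}]'

```text
time_s: 15.4
position: [0.5721, -0.4168, 0.1616]
tcp_rot: [[0.454, 0.891, -0.003], [0.891, -0.454, 0.003], [0.001, -0.004, -1.0]]
force: [-0.2, -0.2, -0.3]
opening: 0.999
grasp_force: 0.0
```

Request:
move_arm --increments '[{"xyz": [0,0,0],"roll": 0,"grip": 100},{"xyz": [0,0,0],"roll": 0,"grip": 100},{"xyz": [0,0,0],"roll": 0,"grip": 100}]'

```text
time_s: 15.65
position: [0.5728, -0.4175, 0.163]
tcp_rot: [[0.45, 0.893, -0.001], [0.893, -0.45, 0.001], [0.0, -0.001, -1.0]]
force: [-0.3, 0.2, -0.5]
opening: 1.001
grasp_force: 0.0
```

```bash
cat > q.py <<'E'
from h import *
np.set_printoptions(precision=4,suppress=True)
s=bot.read_state(); print(s["position"],"yaw",np.degrees(np.arctan2(s["tcp_rot"][1][1],s["tcp_rot"][0][1])),s["joint_positions"])
im,W,K,T=cloud("wrist"); save(im,"w5"); X,Y,Z=np.moveaxis(W,-1,0)
m=(np.hypot(X-.5733,Y-.419)<.07)&(Z>.033)&(Z<.047)
m=(np.hypot(X-.5733,Y+.419)<.07)&(Z>.033)&(Z<.047)
print("block",m.sum(),cv2.minAreaRect(W[m][:,:2].astype(np.float32)),np.median(Z[m]))
im,W,K,T=cloud("top"); X,Y,Z=np.moveaxis(W,-1,0)
for n,x,y,r,a,b in [("tape",.6375,.0765,.05,.018,.035),("tin",.545,.085,.06,.055,.075),("can",.638,-.1435,.05,.07,.095),("box",.545,-.135,.08,.035,.055)]:
    m=(np.hypot(X-x,Y-y)<r)&(Z>a)&(Z<b); print(n,m.sum(),cv2.minAreaRect(W[m][:,:2].astype(np.float32)),np.median(Z[m]))
E
python3 q.py
```

```text
[ 0.5728 -0.4175  0.163 ] yaw -26.771740342472953 [-45.094   40.3753  71.8388  -0.0028  67.8516 -18.3212]
block 6664 ((0.5732956528663635, -0.418988436460495), (0.08819031715393066, 0.06210096925497055), 62.9052734375) 0.03987639032420939
tape 306 ((0.6364544630050659, 0.07773180305957794), (0.0668363869190216, 0.06538809090852737), 1.1631381511688232) 0.025077419639210174
tin 498 ((0.5412296056747437, 0.07463843375444412), (0.06715776771306992, 0.0700274184346199), 88.57840728759766) 0.06729961961831177
can 462 ((0.6391371488571167, -0.14329534769058228), (0.06441988050937653, 0.065142922103405), 88.13797760009766) 0.08131058465885943
box 682 ((0.5673425793647766, -0.14508475363254547), (0.09480196982622147, 0.10604118555784225), 88.1033935546875) 0.04299582387145795
```

View pics/w5.png

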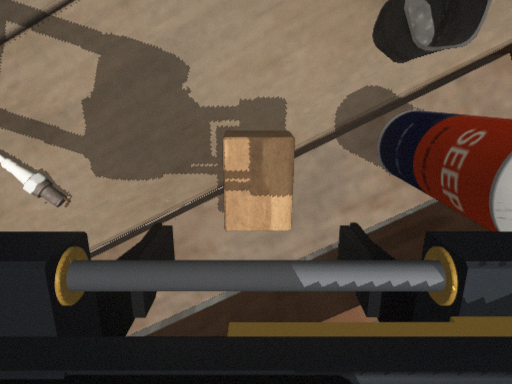

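The block is at (258,180), square between the fingers. The bottle base at (390,150) is close to the right finger side, so I'll shift 3 mm away from it, descend in stages and watch the force.

Request:
move_arm --increments '[{"xyz": [0,-3,35],"roll": 0,"grip": 100},{"xyz": [0,0,35],"roll": 0,"grip": 100},{"xyz": [0,0,20],"roll": 0,"grip": 100},{"xyz": [0,0,0],"roll": 0,"grip": 100},{"xyz": [0,0,0],"roll": 0,"grip": 100}]'

```text
time_s: 16.17
position: [0.5698, -0.4158, 0.0724]
tcp_rot: [[0.452, 0.892, -0.002], [0.892, -0.452, 0.002], [0.001, -0.003, -1.0]]
force: [0.3, 0.8, -0.1]
opening: 1.003
grasp_force: 0.0
```

Request:
move_arm --increments '[{"xyz": [0,0,20],"roll": 0,"grip": 100},{"xyz": [0,0,20],"roll": 0,"grip": 100},{"xyz": [0,0,15],"roll": 0,"grip": 100},{"xyz": [0,0,10],"roll": 0,"grip": 100},{"xyz": [0,0,0],"roll": 0,"grip": 100}]'

```text
time_s: 16.58
position: [0.5698, -0.4158, 0.0072]
tcp_rot: [[0.452, 0.892, -0.002], [0.892, -0.452, 0.002], [0.001, -0.002, -1.0]]
force: [-0.5, 0.1, 0.3]
opening: 0.999
grasp_force: 0.0
```

Request:
move_arm --increments '[{"xyz": [0,0,0],"roll": 0,"grip": 100},{"xyz": [0,0,0],"roll": 0,"grip": 60},{"xyz": [0,0,0],"roll": 0,"grip": 40},{"xyz": [0,0,0],"roll": 0,"grip": 40},{"xyz": [0,0,0],"roll": 0,"grip": 40}]'

```text
time_s: 17.0
position: [0.5711, -0.4169, 0.0096]
tcp_rot: [[0.452, 0.892, 0.002], [0.892, -0.452, -0.002], [-0.001, 0.002, -1.0]]
force: [2.4, -1.3, 1.6]
opening: 0.786
grasp_force: 1.1
```

Request:
move_arm --increments '[{"xyz": [0,0,0],"roll": 0,"grip": 40},{"xyz": [0,0,0],"roll": 0,"grip": 40},{"xyz": [0,0,0],"roll": 0,"grip": 40}]'

```text
time_s: 17.25
position: [0.5715, -0.4173, 0.0096]
tcp_rot: [[0.452, 0.892, 0.002], [0.892, -0.452, -0.002], [-0.001, 0.003, -1.0]]
force: [2.1, -0.6, 4.3]
opening: 0.713
grasp_force: 29.8
```

Request:
move_arm --increments '[{"xyz": [0,0,-20],"roll": 0,"grip": 40},{"xyz": [0,0,-35],"roll": 0,"grip": 40},{"xyz": [0,0,-35],"roll": 0,"grip": 40},{"xyz": [0,0,-35],"roll": 0,"grip": 40},{"xyz": [0,0,-25],"roll": 0,"grip": 40}]'

```text
time_s: 17.67
position: [0.5702, -0.4163, 0.1609]
tcp_rot: [[0.452, 0.892, 0.0], [0.892, -0.452, -0.0], [-0.0, 0.0, -1.0]]
force: [0.4, -0.9, -1.6]
opening: 0.708
grasp_force: 29.8
```

Request:
move_arm --increments '[{"xyz": [0,0,0],"roll": -0.117,"grip": 40},{"xyz": [0,0,0],"roll": -0.117,"grip": 40},{"xyz": [0,0,0],"roll": -0.117,"grip": 40},{"xyz": [0,0,0],"roll": -0.117,"grip": 40},{"xyz": [20,0,0],"roll": 0,"grip": 40}]'

```text
time_s: 18.08
position: [0.5693, -0.3994, 0.1576]
tcp_rot: [[-0.0, 1.0, -0.001], [1.0, 0.0, -0.002], [-0.002, -0.001, -1.0]]
force: [0.2, -0.5, -1.8]
opening: 0.713
grasp_force: 29.8
```

Request:
move_arm --increments '[{"xyz": [38,-3,0],"roll": 0,"grip": 40},{"xyz": [38,-3,0],"roll": 0,"grip": 40},{"xyz": [38,-3,0],"roll": 0,"grip": 40},{"xyz": [38,-3,0],"roll": 0,"grip": 40},{"xyz": [38,-3,0],"roll": 0,"grip": 40}]'

```text
time_s: 18.5
position: [0.5538, -0.204, 0.1576]
tcp_rot: [[0.002, 1.0, -0.003], [1.0, -0.002, 0.002], [0.002, -0.003, -1.0]]
force: [0.9, -0.1, -2.0]
opening: 0.71
grasp_force: 29.8
```

Request:
move_arm --increments '[{"xyz": [38,-3,0],"roll": 0,"grip": 40},{"xyz": [38,-3,0],"roll": 0,"grip": 40},{"xyz": [38,-3,0],"roll": 0,"grip": 40},{"xyz": [38,-3,0],"roll": 0,"grip": 40},{"xyz": [18,-1,0],"roll": 0,"grip": 40}]'

```text
time_s: 18.92
position: [0.5394, -0.0316, 0.1577]
tcp_rot: [[-0.002, 1.0, -0.006], [1.0, 0.002, 0.003], [0.003, -0.006, -1.0]]
force: [0.3, 0.1, -1.6]
opening: 0.712
grasp_force: 29.8
```

Request:
move_arm --increments '[{"xyz": [0,0,0],"roll": 0,"grip": 40},{"xyz": [0,0,0],"roll": 0,"grip": 40},{"xyz": [0,0,0],"roll": 0,"grip": 40},{"xyz": [0,0,0],"roll": 0,"grip": 40}]'

```text
time_s: 19.25
position: [0.5429, -0.0375, 0.1583]
tcp_rot: [[0.002, 1.0, -0.0], [1.0, -0.002, -0.0], [-0.0, -0.0, -1.0]]
force: [-0.1, -0.4, -2.1]
opening: 0.712
grasp_force: 29.8
```

Run:
```python
from h import *
s=bot.read_state(); print(s["position"],s["force"],s["opening"])
im,W,K,T=cloud("wrist"); X,Y,Z=np.moveaxis(W,-1,0); save(im,"w6")
b=s["position"][2]-.0096
m=(np.hypot(X-s["position"][0],Y-s["position"][1])<.08)&(abs(Z-b-.04)<.006)
print("block",m.sum(),cv2.minAreaRect(W[m][:,:2].astype(np.float32)),np.median(Z[m])-b)
```

```text
[ 0.54292348 -0.03754591  0.1583427 ] [-0.06736577 -0.37135841 -2.14809547] 0.7122043909894302
block 16974 ((0.5428364276885986, -0.02905508503317833), (0.07063160091638565, 0.08489903062582016), 88.63993835449219) 0.0406546547295322
```

View pics/w6.png

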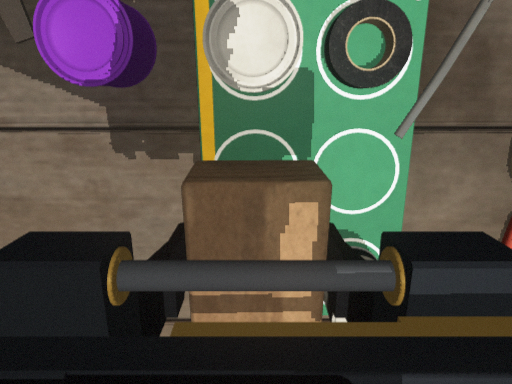

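The block is held square at (257,240) over the front middle ring, clear of the tin at (253,40). Now I'll lower it.

Request:
move_arm --increments '[{"xyz": [3,0,40],"roll": 0,"grip": 40},{"xyz": [0,0,40],"roll": 0,"grip": 40},{"xyz": [0,0,30],"roll": 0,"grip": 40},{"xyz": [0,0,18],"roll": 0,"grip": 40},{"xyz": [0,0,10],"roll": 0,"grip": 40}]'

```text
time_s: 19.72
position: [0.5413, -0.0342, 0.0178]
tcp_rot: [[0.003, 1.0, -0.004], [1.0, -0.003, 0.001], [0.001, -0.004, -1.0]]
force: [-2.5, 4.4, 4.9]
opening: 0.713
grasp_force: 29.7
```

Request:
move_arm --increments '[{"xyz": [0,0,2],"roll": 0,"grip": 40},{"xyz": [0,0,0],"roll": 0,"grip": 40},{"xyz": [0,0,0],"roll": 0,"grip": 40},{"xyz": [0,0,0],"roll": 0,"grip": 40},{"xyz": [0,0,0],"roll": 0,"grip": 40}]'

```text
time_s: 20.13
position: [0.5439, -0.0337, 0.0199]
tcp_rot: [[0.001, 1.0, 0.003], [1.0, -0.001, -0.001], [-0.001, 0.003, -1.0]]
force: [-0.4, 0.1, -2.0]
opening: 0.707
grasp_force: 29.9
```

Request:
move_arm --increments '[{"xyz": [0,0,2],"roll": 0,"grip": 40},{"xyz": [0,0,1],"roll": 0,"grip": 40},{"xyz": [0,0,0],"roll": 0,"grip": 40},{"xyz": [0,0,0],"roll": 0,"grip": 40},{"xyz": [0,0,0],"roll": 0,"grip": 40}]'

```text
time_s: 20.55
position: [0.5435, -0.0333, 0.0162]
tcp_rot: [[0.001, 1.0, 0.002], [1.0, -0.001, -0.0], [-0.0, 0.002, -1.0]]
force: [0.4, 2.7, 5.3]
opening: 0.712
grasp_force: 29.9
```

Request:
move_arm --increments '[{"xyz": [0,0,0],"roll": 0,"grip": 90},{"xyz": [0,0,0],"roll": 0,"grip": 100},{"xyz": [0,0,0],"roll": 0,"grip": 100},{"xyz": [0,0,0],"roll": 0,"grip": 100},{"xyz": [0,0,-10],"roll": 0,"grip": 100}]'

```text
time_s: 20.97
position: [0.5413, -0.0331, 0.0242]
tcp_rot: [[0.001, 1.0, -0.004], [1.0, -0.001, 0.001], [0.001, -0.004, -1.0]]
force: [-0.4, 0.4, 0.3]
opening: 0.97
grasp_force: 0.0
```

Request:
move_arm --increments '[{"xyz": [0,0,-40],"roll": 0,"grip": 100},{"xyz": [0,0,-40],"roll": 0,"grip": 100},{"xyz": [0,0,-40],"roll": 0,"grip": 100},{"xyz": [-32,-18,0],"roll": 0,"grip": 100},{"xyz": [-32,-18,0],"roll": 0,"grip": 100}]'

```text
time_s: 21.38
position: [0.5091, -0.0976, 0.1492]
tcp_rot: [[-0.004, 1.0, 0.008], [1.0, 0.004, -0.003], [-0.003, 0.008, -1.0]]
force: [-0.7, 0.5, 0.0]
opening: 1.002
grasp_force: 0.0
```

Request:
move_arm --increments '[{"xyz": [-32,-18,0],"roll": 0,"grip": 100},{"xyz": [-32,-18,0],"roll": 0,"grip": 100},{"xyz": [-32,-18,0],"roll": 0,"grip": 100},{"xyz": [-32,-18,0],"roll": 0,"grip": 100},{"xyz": [-32,-18,0],"roll": 0,"grip": 100}]'

```text
time_s: 21.8
position: [0.4154, -0.2585, 0.1462]
tcp_rot: [[0.001, 1.0, 0.0], [1.0, -0.001, -0.0], [-0.0, 0.0, -1.0]]
force: [1.2, 0.0, 0.4]
opening: 1.003
grasp_force: 0.0
```

Request:
move_arm --increments '[{"xyz": [-33,-20,0],"roll": 0,"grip": 100},{"xyz": [-33,-20,0],"roll": 0,"grip": 100},{"xyz": [0,0,0],"roll": -0.12,"grip": 100},{"xyz": [0,0,0],"roll": -0.12,"grip": 100},{"xyz": [0,0,0],"roll": -0.12,"grip": 100}]'

```text
time_s: 22.22
position: [0.3756, -0.3241, 0.1461]
tcp_rot: [[-0.354, 0.935, 0.0], [0.935, 0.354, -0.0], [-0.0, 0.0, -1.0]]
force: [-0.0, 0.0, -0.7]
opening: 0.998
grasp_force: 0.0
```

Request:
move_arm --increments '[{"xyz": [0,0,0],"roll": -0.12,"grip": 100},{"xyz": [0,0,0],"roll": 0,"grip": 100},{"xyz": [0,0,0],"roll": 0,"grip": 100},{"xyz": [0,0,0],"roll": 0,"grip": 100},{"xyz": [0,0,0],"roll": 0,"grip": 100}]'

```text
time_s: 22.63
position: [0.3766, -0.323, 0.1457]
tcp_rot: [[-0.46, 0.888, 0.0], [0.888, 0.46, -0.0], [-0.0, 0.0, -1.0]]
force: [-0.2, 0.0, -0.3]
opening: 1.0
grasp_force: 0.0
```

```bash
cat > p.py <<'E'
import sys
from h import *
np.set_printoptions(precision=4,suppress=True)
s=bot.read_state(); R=np.array(s["tcp_rot"]); print(s["position"],"yaw",np.degrees(np.arctan2(R[1][1],R[0][1])),s["joint_positions"])
im,W,K,T=cloud("wrist"); save(im,sys.argv[1]); X,Y,Z=np.moveaxis(W,-1,0)
m=(np.hypot(X-.377,Y+.324)<.06)&(Z>.005)&(Z<.03)
p=W[m]; (c,wh,a)=cv2.minAreaRect(p[:,:2].astype(np.float32)); print(m.sum(),c,wh,a,"zmax",np.percentile(p[:,2],99))
f=np.ravel(cv2.fitLine(p[:,:2].astype(np.float32),cv2.DIST_HUBER,0,.001,.001)); d=f[:2]*np.sign(f[1]); print("dir deg",np.degrees(np.arctan2(d[1],d[0])))
t=(p[:,:2]-f[2:])@d; n=(p[:,:2]-f[2:])@np.array([d[1],-d[0]])
o=(t.min()+t.max())/2
for lo in np.arange(t.min(),t.max(),.005):
    q=(t>=lo)&(t<lo+.005)
    if q.sum(): print("y %.1f mm: n %.1f..%.1f z %.1f"%((lo-o)*1e3,n[q].min()*1e3,n[q].max()*1e3,p[q,2].max()*1e3))
print("origin",f[2:]+o*d,"len",t.max()-t.min())
E
python3 p.py w7
```

```text
[ 0.3766 -0.323   0.1457] yaw 27.361005802666277 [-53.5535  27.1125 104.7553   0.0002  48.1255 -80.9147]
1209 (0.3754163086414337, -0.3219320774078369) (0.02300775796175003, 0.07947579771280289) 26.907060623168945 zmax 0.0215407622120133
dir deg 113.31437
y -39.8 mm: n -1.8..5.9 z 12.1
y -34.8 mm: n -6.8..6.5 z 17.9
y -29.8 mm: n -6.3..6.2 z 18.1
y -24.8 mm: n -6.6..6.6 z 18.6
y -19.8 mm: n -6.7..7.8 z 20.6
y -14.8 mm: n -9.0..8.8 z 21.2
y -9.8 mm: n -11.2..11.8 z 22.3
y -4.8 mm: n -11.5..11.7 z 22.2
y 0.2 mm: n -7.1..6.7 z 18.7
y 5.2 mm: n -6.5..6.3 z 17.8
y 10.2 mm: n -5.9..5.9 z 17.8
y 15.2 mm: n -4.6..5.4 z 16.7
y 20.2 mm: n -5.0..5.2 z 16.6
y 25.2 mm: n -5.0..4.8 z 16.5
y 30.2 mm: n -3.0..3.3 z 15.0
y 35.2 mm: n -3.1..3.2 z 14.8
origin [ 0.3755 -0.3219] len 0.07958900883469025
```

View pics/w7.png

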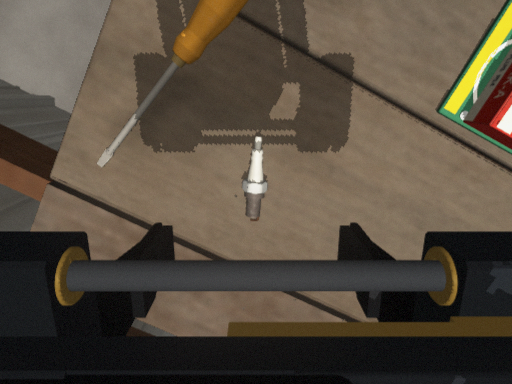

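The plug is at (256,180) with its hexagon at (255,187), tilted about 4° from the tool's x axis. The screwdriver tip at (103,160) is outside the fingers' reach.

Request:
move_arm --increments '[{"xyz": [0,0,0],"roll": 0.071,"grip": 100},{"xyz": [-3.5,-0.5,40],"roll": 0,"grip": 100},{"xyz": [0,0,40],"roll": 0,"grip": 80},{"xyz": [0,0,30],"roll": 0,"grip": 80},{"xyz": [0,0,15],"roll": 0,"grip": 80}]'

```text
time_s: 23.1
position: [0.3763, -0.3251, 0.0175]
tcp_rot: [[-0.396, 0.918, -0.003], [0.918, 0.396, 0.004], [0.005, -0.001, -1.0]]
force: [0.3, 0.0, 0.0]
opening: 0.858
grasp_force: 0.0
```

Request:
move_arm --increments '[{"xyz": [0,0,8],"roll": 0,"grip": 60},{"xyz": [0,0,0],"roll": 0,"grip": 60},{"xyz": [0,0,0],"roll": 0,"grip": 60},{"xyz": [0,0,0],"roll": 0,"grip": 60},{"xyz": [0,0,0],"roll": 0,"grip": 60}]'

```text
time_s: 23.52
position: [0.3781, -0.3274, 0.0139]
tcp_rot: [[-0.397, 0.918, 0.002], [0.918, 0.397, -0.002], [-0.003, 0.001, -1.0]]
force: [0.1, 0.1, -0.4]
opening: 0.613
grasp_force: 0.0
```

Request:
move_arm --increments '[{"xyz": [0,0,6],"roll": 0,"grip": 50},{"xyz": [0,0,4],"roll": 0,"grip": 40},{"xyz": [0,0,0],"roll": 0,"grip": 30},{"xyz": [0,0,0],"roll": 0,"grip": 10},{"xyz": [0,0,0],"roll": 0,"grip": 0}]'

```text
time_s: 23.93
position: [0.3774, -0.3265, 0.0025]
tcp_rot: [[-0.397, 0.918, -0.0], [0.918, 0.397, 0.0], [0.0, -0.0, -1.0]]
force: [0.2, -0.1, -0.1]
opening: 0.306
grasp_force: 0.0
```

Request:
move_arm --increments '[{"xyz": [0,0,0],"roll": 0,"grip": 0},{"xyz": [0,0,0],"roll": 0,"grip": 0},{"xyz": [0,0,0],"roll": 0,"grip": 0},{"xyz": [0,0,0],"roll": 0,"grip": 0},{"xyz": [0,0,0],"roll": 0,"grip": 0}]'

```text
time_s: 24.35
position: [0.3774, -0.3266, 0.0026]
tcp_rot: [[-0.397, 0.918, -0.0], [0.918, 0.397, 0.0], [0.0, -0.0, -1.0]]
force: [-1.4, 0.0, -0.4]
opening: 0.235
grasp_force: 30.0
```

Request:
move_arm --increments '[{"xyz": [0,0,-20],"roll": 0,"grip": 0},{"xyz": [0,0,-40],"roll": 0,"grip": 0},{"xyz": [0,0,-40],"roll": 0,"grip": 0},{"xyz": [0,0,-40],"roll": 0,"grip": 0},{"xyz": [0,0,-20],"roll": 0,"grip": 0}]'

```text
time_s: 24.77
position: [0.3786, -0.3279, 0.1667]
tcp_rot: [[-0.397, 0.918, 0.004], [0.918, 0.397, -0.005], [-0.006, 0.001, -1.0]]
force: [1.0, -0.2, -1.2]
opening: 0.237
grasp_force: 30.0
```

Run:
```python
from h import *
for c in ["top","scene"]:
    im,W,K,T=cloud(c); X,Y,Z=np.moveaxis(W,-1,0); save(im,c+"8")
    m=(abs(X-.543)<.05)&(abs(Y+.035)<.055)&(Z>.04)&(Z<.054)
    print(c,"block",m.sum(),cv2.minAreaRect(W[m][:,:2].astype(np.float32)),np.median(Z[m]))
```

```text
top block 669 ((0.5434026122093201, -0.03436952456831932), (0.08585401624441147, 0.06295839697122574), 88.92044067382812) 0.04631429486857952
scene block 485 ((0.5431138873100281, -0.034103915095329285), (0.06292285770177841, 0.09144895523786545), 0.1504012942314148) 0.04623264511896674
```

Request:
move_arm --increments '[{"xyz": [0,0,0],"roll": 0.102,"grip": 0},{"xyz": [0,0,0],"roll": 0.102,"grip": 0},{"xyz": [0,0,0],"roll": 0.102,"grip": 0},{"xyz": [0,0,0],"roll": 0.102,"grip": 0},{"xyz": [20,12,0],"roll": 0,"grip": 0}]'

```text
time_s: 25.28
position: [0.3885, -0.3089, 0.1612]
tcp_rot: [[0.007, 1.0, -0.001], [1.0, -0.007, -0.001], [-0.001, -0.001, -1.0]]
force: [1.0, -1.9, -0.1]
opening: 0.235
grasp_force: 30.0
```

Request:
move_arm --increments '[{"xyz": [32,18,0],"roll": 0,"grip": 0},{"xyz": [32,18,0],"roll": 0,"grip": 0},{"xyz": [32,18,0],"roll": 0,"grip": 0},{"xyz": [32,18,0],"roll": 0,"grip": 0},{"xyz": [32,18,0],"roll": 0,"grip": 0}]'

```text
time_s: 25.7
position: [0.4789, -0.1445, 0.1609]
tcp_rot: [[0.001, 1.0, -0.003], [1.0, -0.001, 0.002], [0.002, -0.003, -1.0]]
force: [0.7, -0.7, -0.7]
opening: 0.239
grasp_force: 30.0
```

Request:
move_arm --increments '[{"xyz": [32,18,0],"roll": 0,"grip": 0},{"xyz": [32,18,0],"roll": 0,"grip": 0},{"xyz": [32,18,0],"roll": 0,"grip": 0},{"xyz": [11,10,0],"roll": 0,"grip": 0},{"xyz": [0,0,0],"roll": 0,"grip": 0}]'

```text
time_s: 26.12
position: [0.5444, -0.0364, 0.1609]
tcp_rot: [[-0.004, 1.0, -0.001], [1.0, 0.004, 0.001], [0.001, -0.001, -1.0]]
force: [-0.6, -0.7, 0.9]
opening: 0.238
grasp_force: 30.0
```

Request:
move_arm --increments '[{"xyz": [0,0,0],"roll": 0,"grip": 0},{"xyz": [0,0,0],"roll": 0,"grip": 0},{"xyz": [0,0,0],"roll": 0,"grip": 0},{"xyz": [0,0,0],"roll": 0,"grip": 0}]'

```text
time_s: 26.45
position: [0.5426, -0.0407, 0.1622]
tcp_rot: [[0.002, 1.0, -0.001], [1.0, -0.002, 0.0], [0.0, -0.001, -1.0]]
force: [-0.2, 0.4, -0.6]
opening: 0.239
grasp_force: 30.0
```

Run:
```python
from h import *
s=bot.read_state(); P=s["position"]; print(P,s["opening"])
im,W,K,T=cloud("wrist"); X,Y,Z=np.moveaxis(W,-1,0); save(im,"w8")
m=(abs(X-P[0])<.015)&(abs(Y-P[1])<.06)&(Z>P[2]-.008)&(Z<P[2]+.03)
print("plug y range",Y[m].min(),Y[m].max(),m.sum())
for a in np.arange(Y[m].min(),Y[m].max(),.01):
    q=m&(Y>=a)&(Y<a+.01)
    if q.sum(): print("%.3f x %.4f..%.4f z-P %.4f"%(a,X[q].min(),X[q].max(),Z[q].max()-P[2]))
m=(abs(X-.543)<.05)&(abs(Y+.035)<.055)&(Z>.04)&(Z<.054)
print("block",m.sum(),cv2.minAreaRect(W[m][:,:2].astype(np.float32)),np.median(Z[m]))
```

```text
[ 0.54258911 -0.04070786  0.16219278] 0.23904163721225288
plug y range -0.07561646037629594 0.004214064469136861 3538
-0.076 x 0.5359..0.5490 z-P 0.0155
-0.066 x 0.5360..0.5490 z-P 0.0158
-0.046 x 0.5319..0.5533 z-P 0.0254
-0.036 x 0.5276..0.5576 z-P 0.0300
-0.026 x 0.5369..0.5487 z-P 0.0147
-0.016 x 0.5376..0.5481 z-P 0.0145
-0.006 x 0.5396..0.5457 z-P 0.0125
block 5935 ((0.543092668056488, -0.03306610509753227), (0.08737053722143173, 0.062139470130205154), 89.73080444335938) 0.04604029074960103
```

View pics/w8.png

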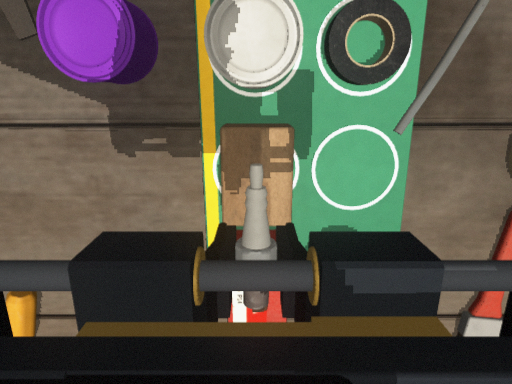

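The plug is held level at (257,230), with the block below it at (257,175). The clouds put the block's centre at (0.543, -0.034) and its top at 0.046, so I'll shift about 2 mm in y and lower.

Request:
move_arm --increments '[{"xyz": [2,0.5,40],"roll": 0,"grip": 0},{"xyz": [0,0,35],"roll": 0,"grip": 0},{"xyz": [0,0,20],"roll": 0,"grip": 0},{"xyz": [0,0,10],"roll": 0,"grip": 0},{"xyz": [0,0,0],"roll": 0,"grip": 0}]'

```text
time_s: 26.92
position: [0.5423, -0.0379, 0.0555]
tcp_rot: [[0.001, 1.0, -0.005], [1.0, -0.001, 0.001], [0.001, -0.005, -1.0]]
force: [0.2, 0.6, -0.1]
opening: 0.236
grasp_force: 30.0
```

Request:
move_arm --increments '[{"xyz": [0,0,3],"roll": 0,"grip": 0},{"xyz": [0,0,0],"roll": 0,"grip": 0},{"xyz": [0,0,0],"roll": 0,"grip": 0},{"xyz": [0,0,0],"roll": 0,"grip": 0},{"xyz": [0,0,0],"roll": 0,"grip": 0}]'

```text
time_s: 27.33
position: [0.5446, -0.0377, 0.0556]
tcp_rot: [[-0.0, 1.0, 0.002], [1.0, 0.0, -0.001], [-0.001, 0.002, -1.0]]
force: [0.3, 0.4, 0.0]
opening: 0.239
grasp_force: 30.0
```

Request:
move_arm --increments '[{"xyz": [-0.5,-0.5,3],"roll": 0,"grip": 0},{"xyz": [0,0,1],"roll": 0,"grip": 0},{"xyz": [0,0,0],"roll": 0,"grip": 0},{"xyz": [0,0,0],"roll": 0,"grip": 0},{"xyz": [0,0,0],"roll": 0,"grip": 0}]'

```text
time_s: 27.75
position: [0.5434, -0.0381, 0.0505]
tcp_rot: [[-0.0, 1.0, -0.0], [1.0, 0.0, 0.0], [0.0, -0.0, -1.0]]
force: [-0.4, -0.2, -0.2]
opening: 0.236
grasp_force: 30.0
```

Request:
move_arm --increments '[{"xyz": [0,0,1.5],"roll": 0,"grip": 0},{"xyz": [0,0,0],"roll": 0,"grip": 0},{"xyz": [0,0,0],"roll": 0,"grip": 0},{"xyz": [0,0,0],"roll": 0,"grip": 0}]'

```text
time_s: 28.08
position: [0.5434, -0.0381, 0.049]
tcp_rot: [[0.0, 1.0, -0.0], [1.0, -0.0, 0.0], [0.0, -0.0, -1.0]]
force: [-0.1, -0.1, -0.6]
opening: 0.239
grasp_force: 30.0
```

Request:
move_arm --increments '[{"xyz": [0,0,0.7],"roll": 0,"grip": 0},{"xyz": [0,0,0],"roll": 0,"grip": 0},{"xyz": [0,0,0],"roll": 0,"grip": 26},{"xyz": [0,0,0],"roll": 0,"grip": 30},{"xyz": [0,0,0],"roll": 0,"grip": 36}]'

```text
time_s: 28.5
position: [0.5435, -0.0381, 0.0484]
tcp_rot: [[-0.0, 1.0, 0.0], [1.0, 0.0, -0.0], [-0.0, 0.0, -1.0]]
force: [-0.2, 0.6, 0.5]
opening: 0.312
grasp_force: 0.0
```

Request:
move_arm --increments '[{"xyz": [0,0,0],"roll": 0,"grip": 55},{"xyz": [0,0,0],"roll": 0,"grip": 60},{"xyz": [0,0,0],"roll": 0,"grip": 60},{"xyz": [0,0,0],"roll": 0,"grip": 60},{"xyz": [0,0,-5],"roll": 0,"grip": 60}]'

```text
time_s: 28.92
position: [0.5428, -0.0379, 0.0527]
tcp_rot: [[0.0, 1.0, -0.002], [1.0, -0.0, 0.0], [0.0, -0.002, -1.0]]
force: [0.1, -0.1, 0.0]
opening: 0.581
grasp_force: 0.0
```

Request:
move_arm --increments '[{"xyz": [0,0,-20],"roll": 0,"grip": 60},{"xyz": [0,0,-35],"roll": 0,"grip": 60},{"xyz": [0,0,-35],"roll": 0,"grip": 60},{"xyz": [0,0,-20],"roll": 0,"grip": 60},{"xyz": [0,0,0],"roll": 0,"grip": 60}]'

```text
time_s: 29.33
position: [0.5467, -0.0388, 0.1685]
tcp_rot: [[-0.0, 1.0, 0.01], [1.0, 0.0, -0.003], [-0.003, 0.01, -1.0]]
force: [0.0, -0.4, 0.9]
opening: 0.601
grasp_force: 0.0
```

Request:
move_arm --increments '[{"xyz": [-38,0,0],"roll": 0,"grip": 60},{"xyz": [-38,0,0],"roll": 0,"grip": 60},{"xyz": [-38,0,0],"roll": 0,"grip": 60},{"xyz": [-38,0,0],"roll": 0,"grip": 60},{"xyz": [-38,0,0],"roll": 0,"grip": 60}]'

```text
time_s: 29.75
position: [0.5427, -0.2293, 0.1627]
tcp_rot: [[-0.0, 1.0, -0.001], [1.0, 0.0, 0.001], [0.001, -0.001, -1.0]]
force: [0.7, -0.4, 0.9]
opening: 0.598
grasp_force: 0.0
```

Run:
```python
from h import *
for c in ["top","scene"]:
    im,W,K,T=cloud(c); X,Y,Z=np.moveaxis(W,-1,0); save(im,c+"9")
    for n,x,y,r,a,b in [("tape",.6375,.0765,.05,.018,.035),("tin",.545,.085,.06,.055,.078),("can",.638,-.1435,.05,.07,.095),("box",.543,-.145,.058,.035,.052),("block",.543,-.034,.057,.041,.0505),("plug",.543,-.034,.05,.053,.075)]:
        m=(np.hypot(X-x,Y-y)<r)&(Z>a)&(Z<b); print(c,n,m.sum(),np.round(np.hstack(cv2.minAreaRect(W[m][:,:2].astype(np.float32))),4),np.median(Z[m]))
im=np.concatenate([cv2.resize(cv2.imread("pics/top9.png")[140:250,190:330],(420,330)),cv2.resize(cv2.imread("pics/scene9.png")[160:270,190:320],(378,330))],1)
cv2.imwrite("pics/end.png",im)
```

```text
top tape 306 [6.36700e-01 7.78000e-02 6.52000e-02 6.72000e-02 8.77992e+01] 0.025302763472117573
top tin 501 [5.41400e-01 7.49000e-02 6.73000e-02 7.01000e-02 8.92258e+01] 0.06744320795914338
top can 460 [ 6.39200e-01 -1.43500e-01  6.47000e-02  6.44000e-02  8.95591e+01] 0.08131553894128085
top box 685 [ 0.5432 -0.1446  0.0586  0.0953  0.4977] 0.04298218010647159
top block 530 [ 5.43300e-01 -3.43000e-02  8.59000e-02  6.32000e-02  8.88568e+01] 0.046252550280289184
top plug 132 [ 5.45000e-01 -3.42000e-02  7.71000e-02  2.29000e-02  7.79145e+01] 0.061709843184177604
scene tape 323 [6.36600e-01 7.70000e-02 6.91000e-02 6.58000e-02 6.84991e+01] 0.024751418437363837
scene tin 450 [ 0.5417  0.075   0.0705  0.07   43.2373] 0.06714141115306
scene can 342 [ 0.6383 -0.1433  0.0673  0.069  26.4803] 0.08094772013775509
scene box 434 [ 0.5428 -0.1449  0.0597  0.1005  1.2019] 0.04311480965266973
scene block 379 [ 0.5432 -0.0353  0.0618  0.0929  0.0344] 0.04611553700762294
scene plug 102 [ 5.44100e-01 -3.29000e-02  7.87000e-02  2.20000e-02  8.14371e+01] 0.061622342513793005
```

View pics/end.png

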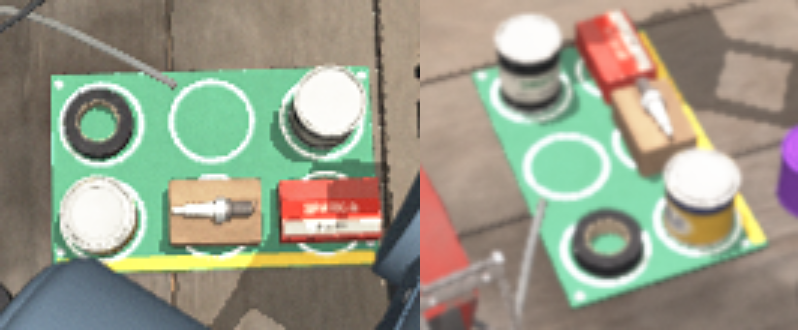

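Both views show everything in place, each thing within about 2 mm of its ring. The plug lies on the middle of the block, and the tin and box have not moved. I'll hand the job in.

```bash
python3 -c "
from rig import bot
print(bot.hand_in())"
```

```text
the job is handed in; nothing more can be done
None
```

The board is set out and handed in; the judge returned no verdict, but my last camera check put the block, tape and can each within about 2 mm of its ring's centre, the plug on the middle of the block, and the tin and red box unmoved (I didn't re-measure the brush and pliers).

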